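Bolt the blue kit case shut

ROBOT

A 6-joint arm with a two-finger parallel gripper is mounted at the origin on the work surface. World frame = base frame: x ahead of the robot, y to its left, z up, the work surface at z = 0. Lengths are in m, angles in rad, forces in N, time in s.
With the tool pointing down it reaches from about 0.225 to 0.875 m from the base axis. Payload 3.4 kg.
Tool frame: the origin (TCP) lies on the mounting face of the last link; the fingertips stand 173 mm ahead of it and the grasp point (between the pads) lies 155 mm ahead of it; x points along the fingers, y is the direction in which the jaws open and shut, and the axes are right-handed (so a half turn about x gives the same grasp; the last joint's range is limited). The gripper opens to 85 mm and grips with 20 to 120 N. Pads are 22 mm wide; open, the fingers measure 114 mm over their backs; the gripper's body (76 mm by 85 mm) begins 54 mm behind the grasp point. The pads swing forward as they close: fully open they stand 13 mm farther back than shut.
Start: joints at [-0.121, 0.276, 1.505, -0, 1.361, -0.121], TCP at [0.575, -0, 0.405] pointing down, gripper open.
Joint ranges: [-2.89, 2.89], [-0.75, 2.08], [0.22, 2.7], [-1.18, 4.32], [0.11, 2.71], [-2.7, 2.7]. Speed limits (rad/s): [2.57, 2.57, 3.14, 3.14, 3.14, 3.14].

INTERFACE

Orientations are given as a unit quaternion [w, x, y, z].
In Python, from rig import manip gives the robot as it stands.
- The arm moves only by the tool arm_command, never from a script. Its argument "targets" is a list of rows, each an object with "dp": the shift along the tool's x, y, z in m, a list of three; "turn": the turn, a rotation vector about the tool's x, y, z in degrees, a list of three; "grip": the opening, from -1 (shut) to 1 (fully open). In form: [{"dp": [tx, ty, tz], "turn": [wx, wy, wz], "grip": grip}, ...]. A call has 1 to 8 rows; each row shifts and turns the commanded pose from where the row before left it, along the tool's axes as they then stand; what a row does not reach is not made up. A row lasts 1/10 s, in which the tool goes at most 50 mm and 8.59 degrees, less where a joint would pass 70% of its speed; a pose out of reach is approached as far as the arm can. A call with a gripper value outside its range is refused whole. The fingers move at their own pace and stop on an object; "grip_force" is the grip in N (left out, the last holds). Time passes only in rows, so rows that do not move let the fingers close. It gives the time, the measured TCP pose, the force and the opening at its end, in the units of the state.
- manip.get_state(): the state, without advancing time (a new reading comes with each control period).
- manip.get_image(name): name is "scene" or "side" or "wrist"; returns the picture (384x512x3 uint8, red, green, blue); there is no depth.
- manip.calibration(name): a dict with "fx", "fy", "cx", "cy" (pixels), "R" (3x3) and "t" (3): a world point X has camera coordinates R X + t. Camera axes: x right, y down, z forward; pixel columns grow to the right and rows downward; lengths in m; the calibration is good to about 2 mm. A picture is of the moment at which its call begins: read the wrist's pose just before it. calibration takes no time and is no camera call; for the wrist camera it gives the pose at the moment of the call.
- manip.sign_off(): hands the job in, once; it reports no verdict.
The state is a dict: "clock": time; "qpos": joint angles; "qd": joint speeds; "effort": joint torques, N m; "position": TCP position; "ee_rot": TCP orientation; "contact_force": force on the tool from outside, world axes, zero at the start; "moment": the same for the moment, N m; "width": finger opening in m.
Only numpy, scipy, OpenCV 4.12 (cv2) and the standard library are available. Lean on these libraries where they do the work, as an engineer would, in place of code of your own. Each camera call takes 0.05 s, during which the arm holds its last target.

TASK

Bolt the lid of the blue kit case shut: slide its barrel bolt fully across into the keeper, then turn its handle down into the notch as far as it goes, and let go. Leave the bolt of the red case as it is.

Things in the scene. Friction and masses are not known exactly. Their poses are not given: they have to be found in the camera images.
- blue_knob (a point): Centre of the yellow ball knob (16 mm across) on the bolt handle of the blue case: steel, fixed, 200 x 240 mm, bare flat lid 90 mm above the bench, the bolt lying on the lid. The point turns with the handle: z points along the 8 mm stem, from the bolt's axis to the knob (45 mm, upright at the start); y along the bolt, the way it slides to the keeper; the handle turns down towards -x.
- blue_bolt (a joint): How far the blue case's bolt is slid across, in m: 0 drawn back, 0.060 fully across in the keeper (hard stop). Starts at 0 to 0.018. The handle stands in the slot of a steel housing (24 mm wide, top 36 mm above the lid) that keeps it up until 0.048; from there on the stem can turn down into a notch in the -x cheek. About 2 N slides it; it stays where left.
- blue_handle (a joint): Angle of the blue case's handle about the bolt's axis (level, 22 mm above the lid), in rad: 0 straight up, within 0.08 of that at the start; 1.3 right down in the notch (stop), towards -x of the knob, the knob's centre then 34 mm above the lid and 43 mm beside the axis. About 1 N at the knob turns it; it stays where left.
- red_knob (a point): The same knob on the same bolt of the red case, alike but for its colour and also unbolted; the cases may stand either way round, at least 40 mm apart. To be left as it is. On both cases the keeper, in line with the bolt beyond its housing, is 26 mm wide and 35 mm high.

How it is judged:
By the outcome, as a careful person would: the job done as asked, in the order asked, and still so for the second after the job is handed in, with the robot touching nothing.
It also fails if it takes over 35 s, if anything falls off the work surface, if the arm or the gripper's body presses on something with over 40 N, if the wrist force passes 120 N, or if a joint passes its speed limit or range.

## Working session

There is one attempt and no reset: what is moved stays moved. The work goes in short steps, Python scripts to look and compute and a tool call to move; the robot and the scene stay as the last step left them, time stands still between calls to the robot, and variables do not carry over. Pictures are saved under pics/ and viewed, and the job is handed in when it is done.

Besides the shell and the picture viewer there is one more tool, called after "Emit:" as name(argument=value, ...), one argument or row to a line, values as JSON. arm_command: Moves the arm, as the interface text tells. Its arguments: {"type":"object","properties":{"targets":{"type":"array"},"grip_force":{"type":"number"}},"required":["targets"]}

```bash
mkdir -p pics
cat > h.py <<'E'
from rig import manip
import cv2, numpy as np
def snap(n,f):
    c=manip.calibration(n); im=np.array(manip.get_image(n)); cv2.imwrite('pics/'+f,im[:,:,::-1]); return im,{k:np.array(v) for k,v in c.items()}
def ray(c,u,v):
    d=np.array([(u-c['cx'])/c['fx'],(v-c['cy'])/c['fy'],1.]); R=c['R']; return -R.T@c['t'], R.T@d
def plane(c,u,v,z):
    o,d=ray(c,u,v); return o+d*(z-o[2])/d[2]
def proj(c,X):
    p=c['R']@np.array(X)+c['t']; return float(c['fx']*p[0]/p[2]+c['cx']),float(c['fy']*p[1]/p[2]+c['cy'])
def tri(obs):
    A=np.zeros((3,3));b=np.zeros(3)
    for c,u,v in obs:
        o,d=ray(c,u,v); d/=np.linalg.norm(d);P=np.eye(3)-np.outer(d,d);A+=P;b+=P@o
    X=np.linalg.solve(A,b); return X,[np.array(proj(c,X))-[u,v] for c,u,v in obs]
def yellow(im):
    h=cv2.cvtColor(im,cv2.COLOR_RGB2HSV); m=cv2.inRange(h,(20,120,80),(35,255,255))
    n,l,s,ce=cv2.connectedComponentsWithStats(m); return [(ce[i].round(1).tolist(),s[i].tolist()) for i in range(1,n) if s[i][4]>15]
E
python3 - <<'E'
from h import *
for n in("scene","side","wrist"):
    im,c=snap(n,n+'0.png'); print(n,yellow(im)); print('cam',-c['R'].T@c['t'])
print(manip.get_state())
E
```

```text
scene [([212.2, 2.9], [207, 0, 12, 6, 19]), ([316.8, 2.3], [311, 0, 13, 5, 26]), ([195.0, 11.8], [187, 7, 17, 11, 36]), ([212.9, 18.9], [207, 15, 13, 8, 19]), ([476.1, 70.5], [468, 64, 16, 16, 51]), ([463.3, 84.8], [459, 80, 10, 12, 33]), ([455.9, 106.0], [443, 89, 29, 32, 131]), ([441.6, 109.8], [432, 98, 21, 24, 82]), ([500.5, 114.3], [489, 100, 23, 32, 119]), ([488.1, 121.9], [485, 117, 7, 11, 23]), ([11.8, 121.0], [7, 118, 10, 8, 16]), ([442.8, 121.8], [440, 118, 7, 8, 23]), ([344.6, 136.4], [337, 128, 17, 19, 63]), ([336.9, 135.7], [334, 132, 7, 8, 45]), ([104.1, 154.6], [100, 151, 10, 8, 29]), ([33.7, 199.2], [22, 192, 24, 18, 78]), ([32.8, 238.3], [26, 233, 14, 12, 26]), ([19.9, 238.1], [15, 235, 11, 7, 16]), ([185.2, 247.2], [169, 234, 33, 29, 113]), ([14.9, 250.8], [9, 246, 13, 11, 25]), ([159.9, 254.7], [156, 250, 9, 10, 74]), ([159.7, 270.9], [157, 268, 7, 7, 23]), ([500.1, 359.4], [480, 317, 32, 67, 994])]
cam [ 0.84273889 -0.33816874  0.714614  ]
side [([40.6, 5.3], [34, 0, 13, 13, 38]), ([49.9, 5.1], [44, 0, 11, 13, 35]), ([345.8, 10.4], [275, 0, 177, 25, 2355]), ([44.4
[... 427 characters left out ...]
7])]
cam [0.57449937 0.07512812 0.37236718]
{'clock': 0.15, 'qpos': array([-1.20994157e-01,  2.76418883e-01,  1.50585541e+00,  1.88004374e-06,
        1.36069589e+00, -1.21004695e-01]), 'qd': array([ 0.0025426 , -0.00348688, -0.00379926,  0.00022653, -0.00033136,
        0.00110361]), 'effort': array([ 9.65923646e-04, -4.17143512e+01, -2.46032345e+01, -1.26433165e-04,
        7.58384820e-03, -3.43765259e-05]), 'position': array([5.74834707e-01, 1.84222923e-05, 4.04050640e-01]), 'ee_rot': array([ 0.49961858,  0.49969756,  0.50038625, -0.50029713]), 'contact_force': array([-0.41823028,  0.2778464 , -0.52400741]), 'moment': array([0.0175419, 0.0047764, 0.0154571]), 'width': 0.08521942880151184}
```

View pics/scene0.png

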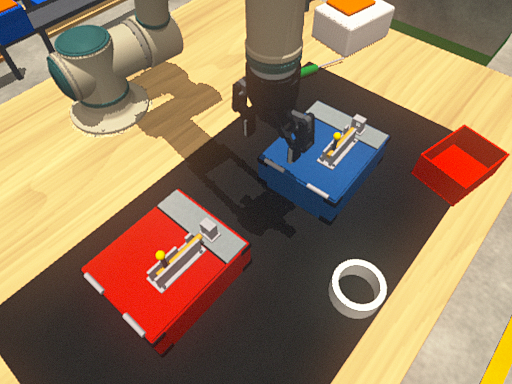

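View pics/side0.png

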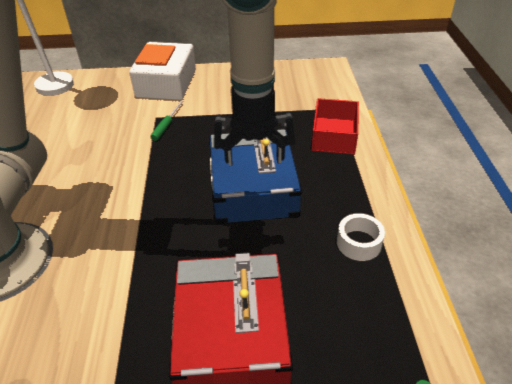

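View pics/wrist0.png

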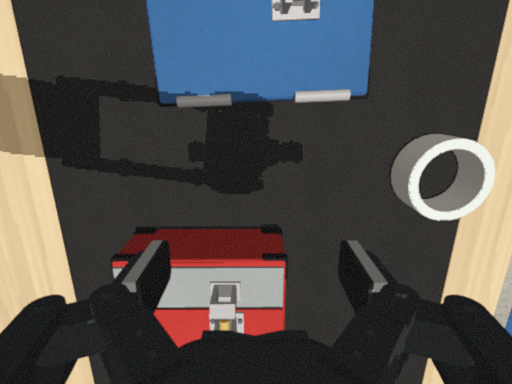

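Scene: the blue knob is at (337,136) and the red one at (160,255). Side: blue at (265,142), red at (244,293). Both keepers look to be on the far (+y) side. The gripper partly hides the blue case. I'll triangulate now.

Run:
```python
from h import *
cs={k:np.array(v) for k,v in manip.calibration("scene").items()};cd={k:np.array(v) for k,v in manip.calibration("side").items()}
print(tri([(cs,336.9,135.7),(cd,265.5,141.7)]))
print(tri([(cs,159.9,254.7),(cd,243.9,292.8)]))
for n in("scene","side"):
    im=cv2.imread(f'pics/{n}0.png'); 
    cr=im[80:230,240:410] if n=="scene" else im[110:230,190:320]
    cv2.imwrite(f'pics/{n}0c.png',cv2.resize(cr,None,fx=4,fy=4,interpolation=cv2.INTER_CUBIC))
```

```text
(array([0.60885605, 0.17248081, 0.15624695]), [array([ 0.02902517, -0.38828509]), array([0.16059707, 0.3002765 ])])
(array([ 0.54016886, -0.23738499,  0.157453  ]), [array([-0.00021724, -0.05378765]), array([0.03383423, 0.03926852])])
```

View pics/scene0c.png

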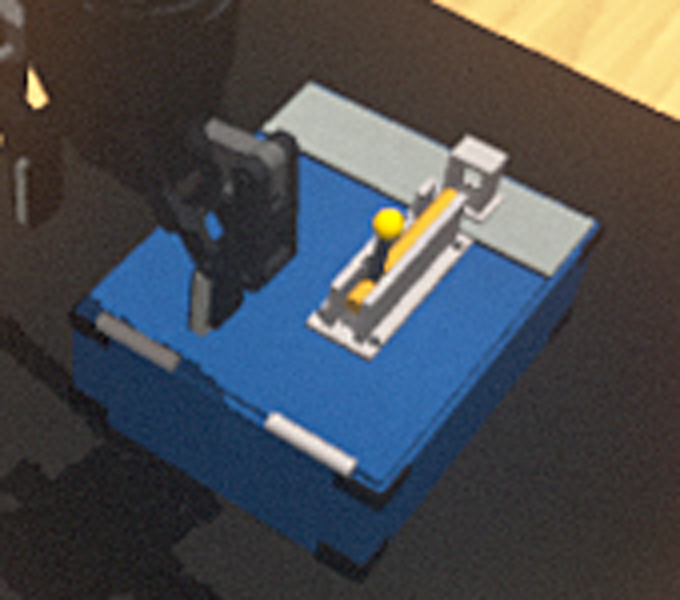

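View pics/side0c.png

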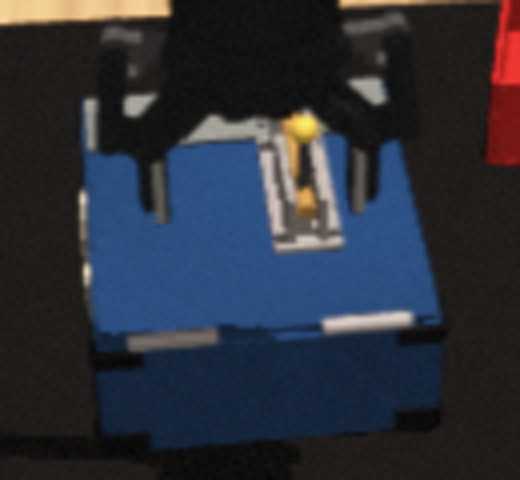

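Run:
```python
from h import *
cs={k:np.array(v) for k,v in manip.calibration("scene").items()}
P=[plane(cs,240+u/4,80+v/4,0.09) for u,v in[(375,488),(600,222),(310,85),(75,305)]]
for p in P: print(p.round(3))
for a,b in((0,1),(3,2)): d=P[b]-P[a]; print(np.linalg.norm(d),np.degrees(np.arctan2(-d[0],d[1])))
for a,b in((3,0),(2,1)): d=P[b]-P[a]; print(np.linalg.norm(d),np.degrees(np.arctan2(d[1],d[0])))
a=plane(cs,240+378/4,80+357/4,.09);b=plane(cs,240+468/4,80+240/4,.09);d=b-a;print('plate',a,b,np.degrees(np.arctan2(-d[0],d[1])))
print('keeper top ctr',plane(cs,240+480/4,80+148/4,.125))
```

```text
[0.679 0.076 0.09 ]
[0.673 0.31  0.09 ]
[0.481 0.299 0.09 ]
[0.487 0.071 0.09 ]
0.23384591941145522 1.4102241804357019
0.22799249251890535 1.5395645834034
0.19191943922238983 1.6594336154384697
0.19254850970074786 3.4009694998661106
plate [0.6326088  0.14694482 0.09      ] [0.62349656 0.24997138 0.09      ] 5.054407796703131
keeper top ctr [0.60338857 0.28116388 0.125     ]
```

Emit:
arm_command(
  targets=[
    {"dp": [0.005, 0.007, -0.0345], "turn": [-8.5, 0, 0], "grip": 0.2},
    {"dp": [0.005, 0.0, -0.0345], "turn": [0, 0, 0], "grip": 0.2},
    {"dp": [0.005, 0.0, -0.0345], "turn": [0, 0, 0], "grip": 0.2},
    {"dp": [0.005, 0.0, -0.0345], "turn": [0, 0, 0], "grip": 0.2},
    {"dp": [0.005, 0.0, -0.0345], "turn": [0, 0, 0], "grip": 0.2},
    {"dp": [0, 0, 0], "turn": [-8.5, 0, 0], "grip": 0.2},
    {"dp": [0, 0, 0], "turn": [-8.5, 0, 0], "grip": 0.2},
    {"dp": [0, 0, 0], "turn": [-8.5, 0, 0], "grip": 0.2},
  ],
)

```text
clock: 0.95
position: [0.5614, 0.1715, 0.3792]
ee_rot: [0.625, 0.329, 0.626, -0.33]
contact_force: [0.7, 0.7, -0.8]
width: 0.0512
```

Emit:
arm_command(
  targets=[
    {"dp": [0, 0, 0], "turn": [-8.5, 0, 0], "grip": 0.2},
    {"dp": [0, 0, 0], "turn": [-8.5, 0, 0], "grip": 0.2},
    {"dp": [0, 0, 0], "turn": [-8.5, 0, 0], "grip": 0.2},
    {"dp": [0, 0, 0], "turn": [-8.5, 0, 0], "grip": 0.2},
    {"dp": [0, 0, 0], "turn": [-8.5, 0, 0], "grip": 0.2},
    {"dp": [0, 0, 0], "turn": [-8, 0, 0], "grip": 0.2},
    {"dp": [0, 0, 0], "turn": [-8, 0, 0], "grip": 0.2},
    {"dp": [0, 0, 0], "turn": [0, 0, 0], "grip": 0.2},
  ],
)

```text
clock: 1.75
position: [0.5615, 0.171, 0.3794]
ee_rot: [0.707, -0.015, 0.707, 0.015]
contact_force: [0.1, -0.2, 0.4]
width: 0.0512
```

Run:
```python
from h import *
im,c=snap("wrist",'w1.png');im2,c2=snap("scene",'s1.png')
s=manip.get_state();print(s['position'],s['ee_rot'],s['clock'],s['width'],s['contact_force']);print(yellow(im))
from scipy.spatial.transform import Rotation as Ro
q=s['ee_rot'];print(Ro.from_quat([*q[1:],q[0]]).as_matrix().round(3))
```

```text
[0.56155312 0.17095519 0.37947342] [ 0.70679548 -0.01445557  0.7071242   0.01437208] 1.85 0.05105314765310109 [ 0.11391424 -1.12280743 -0.04092839]
[([259.9, 244.5], [257, 243, 6, 4, 21]), ([252.0, 268.7], [243, 259, 19, 21, 270])]
[[-0.    -0.041  0.999]
 [-0.     0.999  0.041]
 [-1.    -0.    -0.   ]]
```

View pics/w1.png

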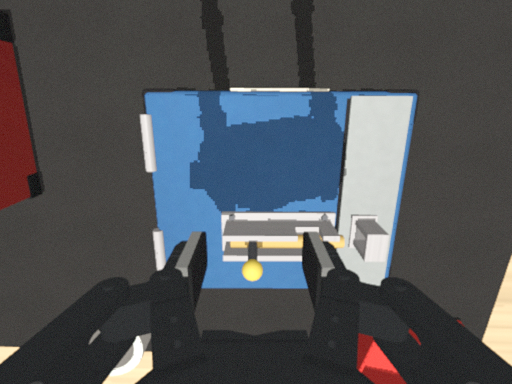

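View pics/s1.png

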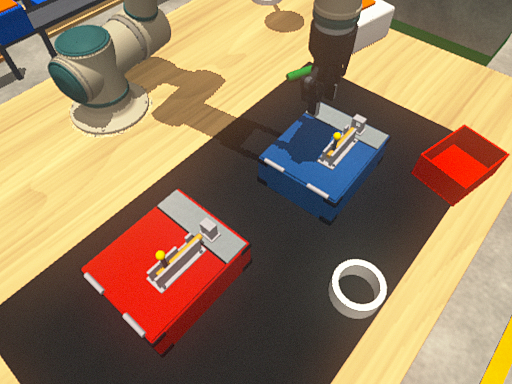

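Wrist view: knob at (252,269), housing from (222,213) to (338,260), keeper at (372,240) to the right, which is +y. The notch gap in the -x (upper) cheek is near (305,235). Refining the knob position and the bolt direction.

Run:
```python
from h import *
cs,cd,cw=[{k:np.array(v) for k,v in manip.calibration(n).items()} for n in("scene","side","wrist")]
X,e=tri([(cs,336.9,135.7),(cd,265.5,141.7),(cw,252.0,268.7)]);print(X,np.round(e,2))
print(plane(cw,252,268.7,.157))
im=cv2.imread('pics/w1.png'); cv2.imwrite('pics/w1c.png',cv2.resize(im[190:290,200:400],None,fx=4,fy=4,interpolation=cv2.INTER_CUBIC))
im=cv2.imread('pics/s1.png'); cv2.imwrite('pics/s1c.png',cv2.resize(im[90:220,240:400],None,fx=4,fy=4,interpolation=cv2.INTER_CUBIC))
h=cv2.cvtColor(cv2.imread('pics/w1.png'),cv2.COLOR_BGR2HSV)
m=cv2.inRange(h,(100,120,60),(125,255,255)); 
# lid top edge fit (row ~92) and bright/dark edges
for lo,hi,name in((85,100,'lid -x edge'),):
    pts=[]
    for u in range(160,340,4):
        col=np.where(m[80:130,u])[0]
        if len(col): pts.append((u,80+col[0]))
    W=np.array([plane(cw,u,v,.09)[:2] for u,v in pts]); p=np.polyfit(W[:,1],W[:,0],1);print(name,np.degrees(np.arctan(-p[0])),p)
```

```text
[0.60882493 0.17117805 0.15709076] [[-0.28 -0.33]
 [ 0.19  0.35]
 [ 0.59  0.66]]
[0.60832532 0.17071059 0.157     ]
lid -x edge 1.973567547210094 [-0.03445888  0.48555842]
```

View pics/w1c.png

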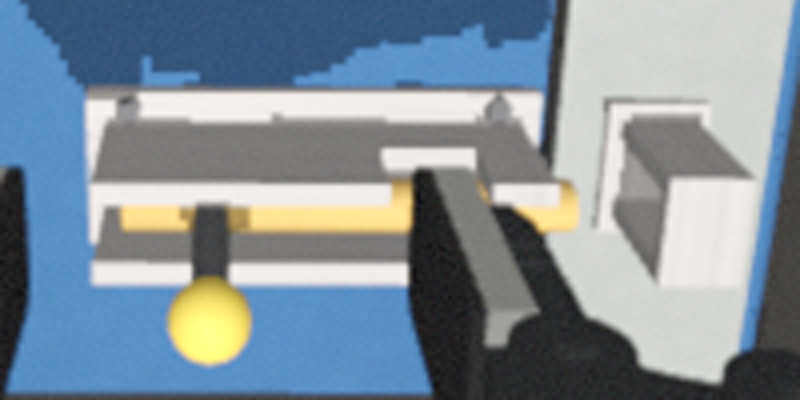

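View pics/s1c.png

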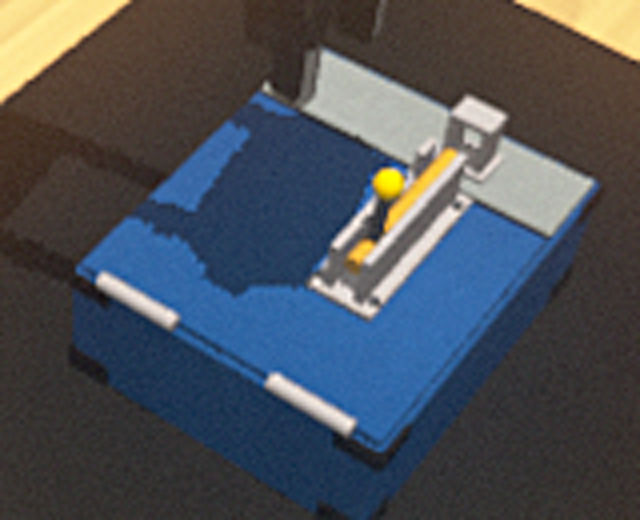

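Emit:
arm_command(
  targets=[
    {"dp": [0, -0.002, 0.024], "turn": [0, 0, 0], "grip": 0.2},
    {"dp": [0, 0, 0.023], "turn": [0, 0, 0], "grip": 0.2},
    {"dp": [0.02, 0, 0], "turn": [0, 0, 0], "grip": 0.2},
    {"dp": [0.025, 0, 0], "turn": [0, 0, 0], "grip": 0.2},
    {"dp": [0.024, 0, 0], "turn": [0, 0, 0], "grip": 0.2},
    {"dp": [0, 0, 0], "turn": [0, 0, 0], "grip": 0.2},
    {"dp": [0, 0, 0], "turn": [0, 0, 0], "grip": 0.2},
  ],
)

```text
clock: 2.55
position: [0.6088, 0.171, 0.3108]
ee_rot: [0.707, -0.015, 0.707, 0.015]
contact_force: [0.5, 0.4, 0.5]
width: 0.0511
```

Run:
```python
from h import *
im,c=snap("wrist",'w2.png')
s=manip.get_state();print(s['position'],s['clock'],s['width'],s['contact_force']);print(yellow(im))
```

```text
[0.60915016 0.17112457 0.31175672] 2.6 0.051347386458218486 [-0.59726653 -0.03891081  0.62715038]
[([326.2, 226.7], [261, 216, 123, 18, 1291]), ([235.7, 227.8], [223, 224, 27, 9, 226]), ([254.7, 264.2], [240, 248, 31, 33, 806])]
```

View pics/w2.png

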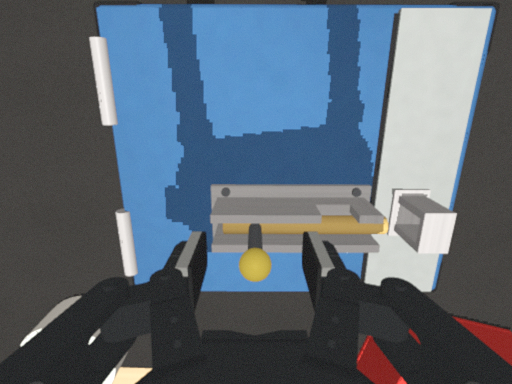

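The knob at (255,264) sits midway between the pads (inner edges at 207 and 303). Closing.

Emit:
arm_command(
  targets=[
    {"dp": [0, 0, 0], "turn": [0, 0, 0], "grip": -0.9},
    {"dp": [0, 0, 0], "turn": [0, 0, 0], "grip": -0.9},
    {"dp": [0, 0, 0], "turn": [0, 0, 0], "grip": -0.9},
    {"dp": [0, 0, 0], "turn": [0, 0, 0], "grip": -0.9},
    {"dp": [0, 0, 0], "turn": [0, 0, 0], "grip": -0.9},
  ],
  grip_force=25,
)

```text
clock: 3.1
position: [0.609, 0.1712, 0.312]
ee_rot: [0.708, -0.015, 0.706, 0.016]
contact_force: [-0.3, 0.2, 5.1]
width: 0.0139
```

Emit:
arm_command(
  targets=[
    {"dp": [0, 0.005, 0], "turn": [0, 0, 0], "grip": -0.9},
    {"dp": [0, 0.01, 0], "turn": [0, 0, 0], "grip": -0.9},
    {"dp": [0, 0.01, 0], "turn": [0, 0, 0], "grip": -0.9},
    {"dp": [0, 0.01, 0], "turn": [0, 0, 0], "grip": -0.9},
    {"dp": [0, 0.005, 0], "turn": [0, 0, 0], "grip": -0.9},
  ],
)

```text
clock: 3.6
position: [0.6073, 0.2111, 0.312]
ee_rot: [0.708, -0.016, 0.706, 0.015]
contact_force: [0.3, -1.9, 5.1]
width: 0.0136
```

Run:
```python
from h import *
im,c=snap("wrist",'w3.png')
s=manip.get_state();print(s['position'],s['clock'],s['width'],s['contact_force']);print(yellow(im))
```

```text
[0.60727691 0.21161082 0.31198394] 3.65 0.013967752456085024 [-0.04912458  0.14317103  6.26344384]
[([305.1, 222.8], [253, 214, 99, 18, 1298]), ([235.0, 225.3], [223, 222, 26, 9, 176]), ([253.9, 261.7], [239, 245, 31, 34, 825])]
```

View pics/w3.png

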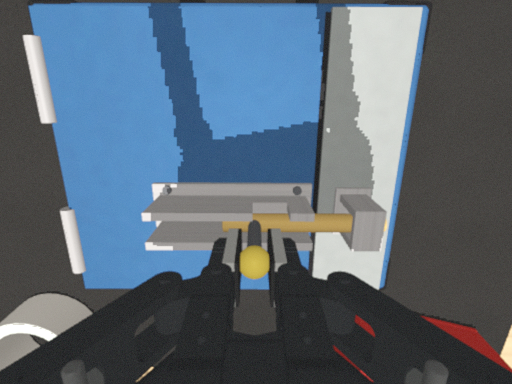

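The knob at (254,262) is held between the pads, the bolt has entered the keeper, and the stem is at the left edge of the notch (about 253–287). Carrying on in small steps until it hits the stop.

Emit:
arm_command(
  targets=[
    {"dp": [0, 0.003, 0], "turn": [0, 0, 0], "grip": -0.9},
    {"dp": [0, 0.002, 0], "turn": [0, 0, 0], "grip": -0.9},
  ],
)

```text
clock: 3.85
position: [0.6071, 0.2156, 0.312]
ee_rot: [0.708, -0.016, 0.706, 0.015]
contact_force: [-0.3, -1.2, 5.9]
width: 0.0137
```

Emit:
arm_command(
  targets=[
    {"dp": [0, 0.002, 0], "turn": [0, 0, 0], "grip": -0.9},
    {"dp": [0, 0.001, 0], "turn": [0, 0, 0], "grip": -0.9},
  ],
)

```text
clock: 4.05
position: [0.607, 0.2186, 0.312]
ee_rot: [0.708, -0.016, 0.706, 0.015]
contact_force: [-0.2, -2.4, 6.1]
width: 0.0139
```

Emit:
arm_command(
  targets=[
    {"dp": [0, 0.002, 0], "turn": [0, 0, 0], "grip": -0.9},
    {"dp": [0, 0.001, 0], "turn": [0, 0, 0], "grip": -0.9},
  ],
)

```text
clock: 4.25
position: [0.6069, 0.2215, 0.312]
ee_rot: [0.708, -0.016, 0.706, 0.015]
contact_force: [0.9, -2.5, 6.1]
width: 0.0136
```

Emit:
arm_command(
  targets=[
    {"dp": [0, 0.002, 0], "turn": [0, 0, 0], "grip": -0.9},
    {"dp": [0, 0.001, 0], "turn": [0, 0, 0], "grip": -0.9},
  ],
)

```text
clock: 4.45
position: [0.6068, 0.2245, 0.312]
ee_rot: [0.708, -0.016, 0.706, 0.015]
contact_force: [-0.5, -2.6, 6.1]
width: 0.0138
```

Emit:
arm_command(
  targets=[
    {"dp": [0, 0.001, 0], "turn": [0, 0, 0], "grip": -0.9},
    {"dp": [0, 0.001, 0], "turn": [0, 0, 0], "grip": -0.9},
  ],
)

```text
clock: 4.65
position: [0.6067, 0.2261, 0.312]
ee_rot: [0.708, -0.016, 0.706, 0.015]
contact_force: [0.6, -3.9, 5.2]
width: 0.014
```

Run:
```python
from h import *
im,c=snap("wrist",'w4.png')
s=manip.get_state();print(s['position'],s['clock'],s['width'],s['contact_force'])
cv2.imwrite('pics/w4c.png',cv2.resize(im[160:290,130:400,::-1],None,fx=2.9,fy=2.9,interpolation=cv2.INTER_CUBIC))
```

```text
[0.60669054 0.22615498 0.31196545] 4.7 0.014039796710171073 [ 0.33559271 -3.13063778  6.01638884]
```

View pics/w4c.png

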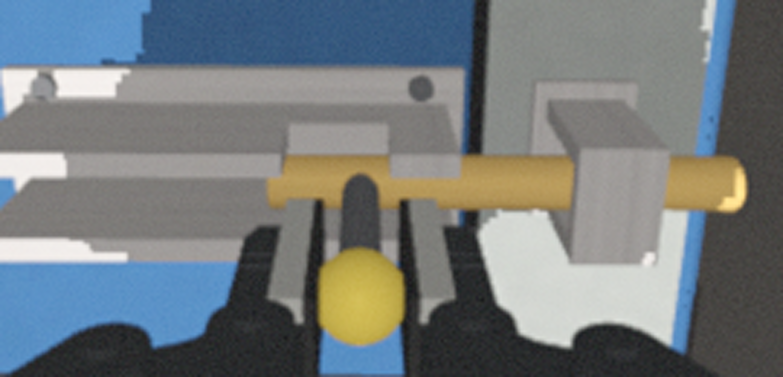

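The stem at about (360,200) in the crop is near the middle of the notch (285–390), and the force is only sliding friction, so it's not at the stop yet.

Emit:
arm_command(
  targets=[
    {"dp": [0, 0.001, 0], "turn": [0, 0, 0], "grip": -0.9},
    {"dp": [0, 0.001, 0], "turn": [0, 0, 0], "grip": -0.9},
  ],
)

```text
clock: 4.9
position: [0.6067, 0.227, 0.312]
ee_rot: [0.708, -0.018, 0.706, 0.014]
contact_force: [-0.1, -8.0, 6.5]
width: 0.014
```

Emit:
arm_command(
  targets=[
    {"dp": [0, 0.001, 0], "turn": [0, 0, 0], "grip": -0.9},
    {"dp": [0, 0.001, 0], "turn": [0, 0, 0], "grip": -0.9},
  ],
)

```text
clock: 5.1
position: [0.6067, 0.2277, 0.3119]
ee_rot: [0.708, -0.019, 0.706, 0.013]
contact_force: [2.0, -11.8, 6.5]
width: 0.0139
```

Emit:
arm_command(
  targets=[
    {"dp": [0, 0.001, 0], "turn": [0, 0, 0], "grip": -0.9},
    {"dp": [0, 0.0, 0], "turn": [0, 0, 0], "grip": -0.9},
  ],
)

```text
clock: 5.3
position: [0.6067, 0.228, 0.312]
ee_rot: [0.708, -0.019, 0.706, 0.012]
contact_force: [1.2, -13.1, 6.8]
width: 0.014
```

The force has climbed to 13 N with almost no motion: the bolt is on its hard stop, after 57 mm of travel. Now for the axis line, to plan the turning arc.

Run:
```python
from h import *
im,c=snap("wrist",'w5.png')
s=manip.get_state();print(s['position'],s['contact_force'])
ys=yellow(im);print(ys)
a=plane(c,302.4,222.8,.112)
k=max(ys,key=lambda t:t[1][4] if 230<t[0][0]<280 and t[0][1]>240 else 0)[0]
K=plane(c,*k,.157);print(a,K); t=np.radians(2);n=np.array([np.cos(t),np.sin(t),0]);print('knob beyond axis in +x',(K-a)@n)
for th in(.25,.5,.75,1.,1.15,1.3,1.35): print(th,-.045*np.sin(th),-.045*(1-np.cos(th)))
```

```text
[0.60670941 0.22801429 0.31194184] [  0.64772906 -12.18034601   6.36617444]
[([278.7, 222.6], [222, 214, 105, 18, 1251]), ([372.9, 223.6], [359, 215, 28, 18, 430]), ([252.8, 261.7], [239, 245, 30, 34, 803])]
[0.60467688 0.2558918  0.112     ] [0.60656694 0.22517839 0.157     ]
knob beyond axis in +x 0.0008170359777232274
0.25 -0.011133178166453532 -0.001398941023020987
0.5 -0.021574149237189134 -0.0055087847149332255
0.75 -0.030673744201050034 -0.01207400090067806
1.0 -0.037866194316355344 -0.02068639623593371
1.15 -0.04107437731172344 -0.026618065160212912
1.3 -0.04336011834377368 -0.032962552711893564
1.35 -0.043907551102199655 -0.03514469908081313
```

Knob is about 1 mm to +x of the axis, so the handle is upright within tolerance. Turning it along the 45 mm arc while keeping the push towards the keeper.

Emit:
arm_command(
  targets=[
    {"dp": [0.0004, 0, -0.0066], "turn": [0, 0, 0], "grip": -0.9},
    {"dp": [0.0011, 0, -0.0057], "turn": [0, 0, 0], "grip": -0.9},
    {"dp": [0.0019, 0, -0.0055], "turn": [0, 0, 0], "grip": -0.9},
    {"dp": [0, 0, 0], "turn": [0, 0, 0], "grip": -0.9},
  ],
)

```text
clock: 5.75
position: [0.5883, 0.2272, 0.3078]
ee_rot: [0.707, -0.019, 0.707, 0.012]
contact_force: [0.1, -13.0, 3.5]
width: 0.0135
```

Emit:
arm_command(
  targets=[
    {"dp": [0.0026, 0, -0.0053], "turn": [0, 0, 0], "grip": -0.9},
    {"dp": [0.0032, 0, -0.0049], "turn": [0, 0, 0], "grip": -0.9},
    {"dp": [0.0038, 0, -0.0044], "turn": [0, 0, 0], "grip": -0.9},
    {"dp": [0, 0, 0], "turn": [0, 0, 0], "grip": -0.9},
  ],
)

```text
clock: 6.15
position: [0.5735, 0.2266, 0.2974]
ee_rot: [0.707, -0.019, 0.707, 0.012]
contact_force: [0.1, -13.6, 2.0]
width: 0.0138
```

Run:
```python
from h import *
im,c=snap("wrist",'w6.png')
s=manip.get_state();print(s['position'],s['clock'],s['width'],s['contact_force'])
```

```text
[0.57356044 0.22662717 0.29741143] 6.2 0.013837256864046193 [ -0.085482   -13.14320043   1.77436364]
```

View pics/w6.png

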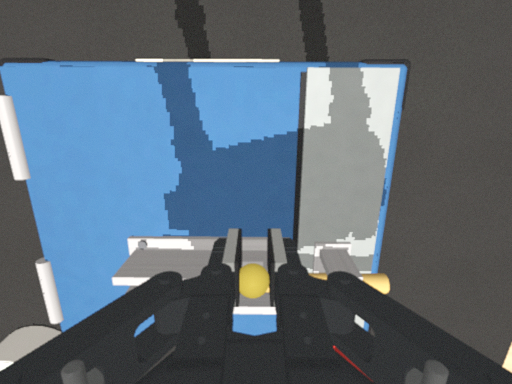

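Run:
```python
from h import *
im,c=snap("scene",'s6.png');im2,c2=snap("side",'d6.png');
print(yellow(im));print([y for y in yellow(im2) if 200<y[0][0]<320 and 90<y[0][1]<200])
cv2.imwrite('pics/b6.png',np.hstack([cv2.resize(im[90:190,300:400,::-1],(400,400)),cv2.resize(im2[80:180,210:310,::-1],(400,400))]))
cw={k:np.array(v) for k,v in manip.calibration("wrist").items()}
print([plane(cw,253.5,281,z) for z in(.145,.155)])
```

```text
[([310.5, 3.7], [307, 1, 10, 8, 24]), ([204.6, 8.4], [196, 2, 17, 13, 50]), ([317.2, 4.5], [313, 2, 11, 7, 17]), ([309.0, 12.7], [304, 10, 10, 7, 18]), ([194.6, 22.1], [190, 19, 9, 6, 16]), ([173.3, 26.3], [170, 24, 9, 7, 21]), ([197.7, 28.0], [188, 24, 18, 11, 23]), ([167.3, 36.4], [163, 31, 8, 11, 23]), ([407.2, 46.2], [399, 39, 18, 15, 31]), ([168.8, 53.5], [166, 49, 7, 10, 22]), ([241.3, 57.3], [238, 54, 8, 8, 18]), ([477.4, 69.4], [472, 65, 12, 11, 32]), ([450.1, 106.0], [431, 80, 38, 46, 290]), ([506.5, 104.8], [500, 96, 12, 17, 65]), ([14.6, 113.7], [7, 109, 16, 10, 26]), ([488.3, 122.0], [479, 112, 21, 21, 53]), ([496.6, 121.9], [491, 112, 12, 18, 51]), ([65.6, 118.1], [61, 115, 9, 7, 18]), ([340.3, 118.6], [339, 115, 4, 8, 19]), ([351.4, 129.2], [343, 123, 16, 16, 48]), ([133.0, 134.7], [126, 130, 13, 10, 21]), ([14.2, 151.4], [7, 147, 15, 9, 19]), ([95.3, 160.6], [90, 156, 11, 10, 26]), ([25.4, 192.7], [17, 188, 16, 12, 35]), ([36.6, 197.3], [28, 191, 19, 15, 75]), ([185.1, 247.3], [169, 234, 33, 29, 112]), ([23.8, 244.4], [17, 240, 14, 10, 24]), ([13.1, 252.4], [10, 250, 7, 6, 16]), ([159.9, 254.8], [156, 250, 9, 10, 72]), ([159.7, 270.9], [157, 268, 7, 7, 23]), ([500.1, 359.3], [480, 316, 32, 68, 996])]
[]
[array([0.58202014, 0.22452453, 0.145     ]), array([0.57503593, 0.22433176, 0.155     ])]
```

View pics/b6.png

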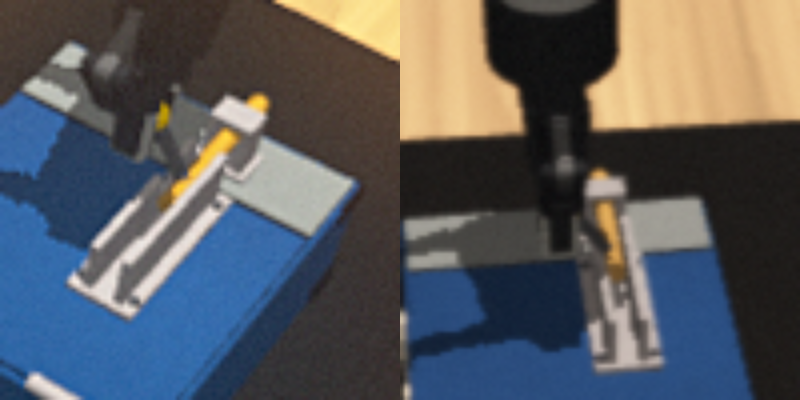

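The bolt is through the keeper and the handle is leaning at about 0.6 rad. The ball has slipped several mm in the pads, so I'll grip firmer and continue from the measured angle.

Emit:
arm_command(
  targets=[
    {"dp": [0, 0, 0], "turn": [0, 0, 0], "grip": -0.9},
    {"dp": [0.0025, 0, -0.0029], "turn": [0, 0, 0], "grip": -0.9},
    {"dp": [0.0025, 0, -0.0029], "turn": [0, 0, 0], "grip": -0.9},
    {"dp": [0.003, 0, -0.0025], "turn": [0, 0, 0], "grip": -0.9},
    {"dp": [0.003, 0, -0.0024], "turn": [0, 0, 0], "grip": -0.9},
    {"dp": [0, 0, 0], "turn": [0, 0, 0], "grip": -0.9},
  ],
  grip_force=45,
)

```text
clock: 6.9
position: [0.5611, 0.2266, 0.2864]
ee_rot: [0.704, -0.018, 0.709, 0.012]
contact_force: [-3.1, -1.5, -0.1]
width: 0.0048
```

Run:
```python
from h import *
im,c=snap("wrist",'w7.png')
s=manip.get_state();print(s['position'],s['clock'],s['width'],s['contact_force'])
ys=yellow(im);print(ys)
k=max(ys,key=lambda t:t[1][4] if 230<t[0][0]<280 else 0)[0]
for th in np.arange(.6,1.31,.1):
    z=.112+.045*np.cos(th); K=plane(c,*k,z); print(round(th,2),K.round(4),'expected x',round(.6057-.045*np.sin(th),4))
```

```text
[0.56148747 0.2280464  0.28624885] 6.95 0.0045384726416918915 [-1.65753377 -1.80383128  0.53422097]
[([253.5, 318.0], [242, 298, 24, 38, 681])]
0.6 [0.5772 0.2253 0.1491] expected x 0.5803
0.7 [0.5796 0.2254 0.1464] expected x 0.5767
0.8 [0.5823 0.2255 0.1434] expected x 0.5734
0.9 [0.5852 0.2256 0.14  ] expected x 0.5705
1.0 [0.5884 0.2257 0.1363] expected x 0.5678
1.1 [0.5918 0.2258 0.1324] expected x 0.5656
1.2 [0.5953 0.2259 0.1283] expected x 0.5638
1.3 [0.5991 0.226  0.124 ] expected x 0.5623
```

View pics/w7.png

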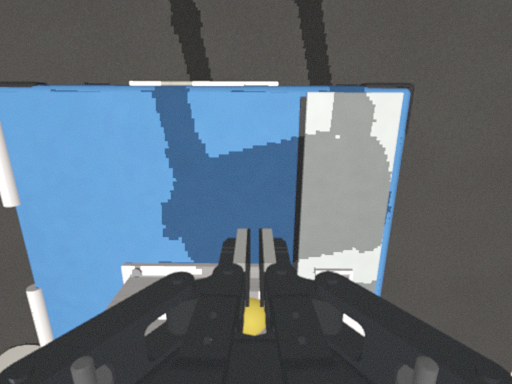

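The ball has squeezed out towards +x and the pads are nearly shut just ahead of it; the handle is at about 0.65 rad. New approach: open, back off in -x, rise, shut the fingers, then press the knob down from above with the tips.

Emit:
arm_command(
  targets=[
    {"dp": [0, 0, 0], "turn": [0, 0, 0], "grip": -0.2},
    {"dp": [0, 0, 0], "turn": [0, 0, 0], "grip": -0.2},
    {"dp": [0, 0, -0.015], "turn": [0, 0, 0], "grip": -0.2},
    {"dp": [-0.02, 0, 0], "turn": [0, 0, 0], "grip": -0.2},
    {"dp": [-0.02, 0, 0], "turn": [0, 0, 0], "grip": -0.2},
    {"dp": [-0.025, 0, -0.015], "turn": [0, 0, 0], "grip": -1},
    {"dp": [0, 0, 0], "turn": [0, 0, 0], "grip": -1},
    {"dp": [0, 0, 0], "turn": [0, 0, 0], "grip": -1},
  ],
  grip_force=20,
)

```text
clock: 7.75
position: [0.5332, 0.2291, 0.3521]
ee_rot: [0.708, -0.015, 0.706, 0.016]
contact_force: [-0.6, 0.3, -0.1]
width: -0.0001
```

Run:
```python
from h import *
im,c=snap("wrist",'w8.png');i1,c1=snap("scene",'s8.png');i2,c2=snap("side",'d8.png')
s=manip.get_state();print(s['position'],s['ee_rot'],s['clock'],s['width'],s['contact_force'])
print([y for y in yellow(im)],[y for y in yellow(i1) if 300<y[0][0]<400 and 90<y[0][1]<160],[y for y in yellow(i2) if 200<y[0][0]<320 and 90<y[0][1]<200])
cv2.imwrite('pics/b8.png',np.hstack([cv2.resize(i1[90:190,300:400,::-1],(400,400)),cv2.resize(i2[80:180,210:310,::-1],(400,400))]))
```

```text
[0.53307306 0.22880084 0.3504347 ] [ 0.70639728 -0.01564231  0.70747809  0.01526263] 7.9 0.00015583822911899864 [-0.32525657  0.1420899   0.34522633]
[] [([338.8, 118.2], [336, 115, 7, 8, 43]), ([350.3, 130.2], [342, 123, 16, 17, 54])] [([252.1, 131.1], [249, 128, 7, 7, 39])]
```

View pics/w8.png

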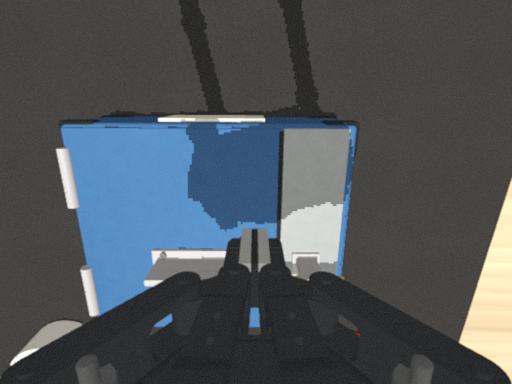

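View pics/b8.png

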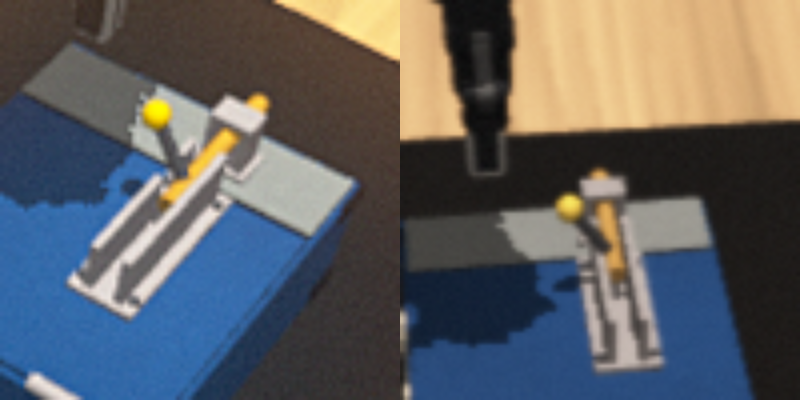

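Run:
```python
from h import *
cs,cd=[{k:np.array(v) for k,v in manip.calibration(n).items()} for n in("scene","side")]
X,e=tri([(cs,338.8,118.2),(cd,252.1,131.1)]);print(X,np.round(e,2))
t=np.radians(2);K0=np.array([.6088,.1712,.157]);b=np.array([-np.sin(t),np.cos(t),0]);n=np.array([np.cos(t),np.sin(t),0])
print('slide',(X-K0)@b,'lat',(X-K0)@n, 'theta',np.arccos((X[2]-.112)/.045))
```

```text
[0.5808032  0.22326409 0.15069285] [[ 0.04 -0.45]
 [ 0.17  0.36]]
slide 0.05300945146134223 lat -0.02616273327010344 theta 0.5358378568003669
```

Both views agree: knob at (0.581, 0.223, 0.151), handle at about 0.55 rad. The slide reads about 53 mm against about 55 mm when the bolt was on the stop, so it may have eased back slightly. I'll re-seat it with the shut fingers pushing +y before turning it down.

Emit:
arm_command(
  targets=[
    {"dp": [0, -0.047, 0], "turn": [0, 0, 0], "grip": -1},
    {"dp": [0, 0, 0.048], "turn": [0, 0, 0], "grip": -1},
    {"dp": [0.02, 0, 0], "turn": [0, 0, 0], "grip": -1},
    {"dp": [0.019, 0, 0], "turn": [0, 0, 0], "grip": -1},
    {"dp": [0, 0.01, 0], "turn": [0, 0, 0], "grip": -1},
    {"dp": [0, 0, 0], "turn": [0, 0, 0], "grip": -1},
  ],
)

```text
clock: 8.5
position: [0.5826, 0.195, 0.3118]
ee_rot: [0.706, -0.015, 0.708, 0.016]
contact_force: [0.5, 0.7, 0.8]
width: -0.0
```

Run:
```python
from h import *
im,c=snap("wrist",'w9.png');
s=manip.get_state();print(s['position'],s['ee_rot'],s['clock'],s['width'],s['contact_force'])
```

```text
[0.58278362 0.194746   0.31276524] [ 0.70701707 -0.01570681  0.70684449  0.01584373] 8.55 -0.00012105555587611659 [-0.32556198 -0.56296529  0.63551392]
```

View pics/w9.png

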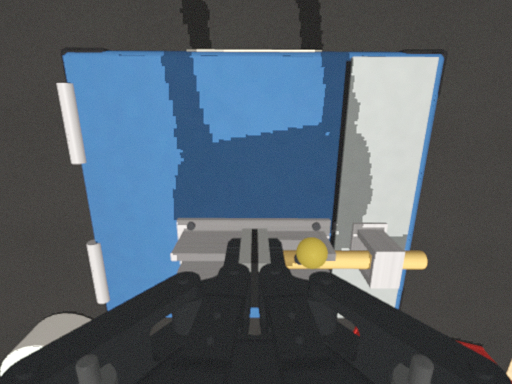

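Knob at (312,252), about 6 mm clear of the finger's outer side.

Emit:
arm_command(
  targets=[
    {"dp": [0, 0.005, 0], "turn": [0, 0, 0], "grip": -1},
    {"dp": [0, 0.002, 0], "turn": [0, 0, 0], "grip": -1},
  ],
)

```text
clock: 8.75
position: [0.5824, 0.2016, 0.3138]
ee_rot: [0.708, -0.015, 0.706, 0.016]
contact_force: [0.3, 0.2, 1.0]
width: -0.0002
```

Emit:
arm_command(
  targets=[
    {"dp": [0, 0.002, 0], "turn": [0, 0, 0], "grip": -1},
    {"dp": [0, 0.001, 0], "turn": [0, 0, 0], "grip": -1},
  ],
)

```text
clock: 8.95
position: [0.5821, 0.2039, 0.3133]
ee_rot: [0.707, -0.016, 0.706, 0.015]
contact_force: [0.4, -1.1, 1.6]
width: -0.0001
```

Emit:
arm_command(
  targets=[
    {"dp": [0, 0.001, 0], "turn": [0, 0, 0], "grip": -1},
    {"dp": [0, 0.001, 0], "turn": [0, 0, 0], "grip": -1},
  ],
)

```text
clock: 9.15
position: [0.582, 0.2049, 0.313]
ee_rot: [0.707, -0.017, 0.707, 0.015]
contact_force: [-0.9, -6.7, 2.0]
width: -0.0001
```

Emit:
arm_command(
  targets=[
    {"dp": [0, 0.001, 0], "turn": [0, 0, 0], "grip": -1},
    {"dp": [0, 0.001, 0], "turn": [0, 0, 0], "grip": -1},
  ],
)

```text
clock: 9.35
position: [0.5818, 0.2058, 0.3128]
ee_rot: [0.707, -0.018, 0.707, 0.014]
contact_force: [-1.5, -9.8, 3.8]
width: 0.0004
```

Emit:
arm_command(
  targets=[
    {"dp": [0, 0, 0], "turn": [0, 0, 0], "grip": -1},
  ],
)

```text
clock: 9.45
position: [0.5818, 0.2057, 0.3128]
ee_rot: [0.707, -0.018, 0.707, 0.014]
contact_force: [-1.2, -9.6, 2.5]
width: -0.0003
```

The force rises at once (9.8 N), so the bolt is on the stop. Now back off, rise, go over the knob and press down.

Emit:
arm_command(
  targets=[
    {"dp": [0, -0.006, 0], "turn": [0, 0, 0], "grip": -1},
    {"dp": [-0.02, 0, 0], "turn": [0, 0, 0], "grip": -1},
    {"dp": [-0.016, 0, 0], "turn": [0, 0, 0], "grip": -1},
    {"dp": [0, 0.023, -0.004], "turn": [0, 0, 0], "grip": -1},
    {"dp": [0, 0, 0], "turn": [0, 0, 0], "grip": -1},
    {"dp": [0.012, 0, 0], "turn": [0, 0, 0], "grip": -1},
    {"dp": [0, 0, 0], "turn": [0, 0, 0], "grip": -1},
  ],
)

```text
clock: 10.15
position: [0.5765, 0.2242, 0.3342]
ee_rot: [0.705, -0.016, 0.708, 0.015]
contact_force: [-0.0, -1.6, 0.5]
width: -0.0
```

Run:
```python
from h import *
i1,c1=snap("scene",'s10.png');i2,c2=snap("side",'d10.png')
s=manip.get_state();print(s['position'],s['clock'],s['width'],s['contact_force'])
print([y for y in yellow(i1) if 320<y[0][0]<400 and 90<y[0][1]<160],[y for y in yellow(i2) if 200<y[0][0]<320 and 90<y[0][1]<200])
cv2.imwrite('pics/b10.png',np.hstack([cv2.resize(i1[90:190,300:400,::-1],(400,400)),cv2.resize(i2[80:180,210:310,::-1],(400,400))]))
```

```text
[0.57701012 0.22418684 0.33541556] 10.25 0.00018748505696545109 [-0.35160803 -0.4210245   0.0966238 ]
[([338.2, 118.8], [335, 116, 7, 7, 38]), ([351.6, 129.1], [343, 123, 17, 16, 47])] [([251.6, 132.3], [249, 130, 7, 6, 34])]
```

View pics/b10.png

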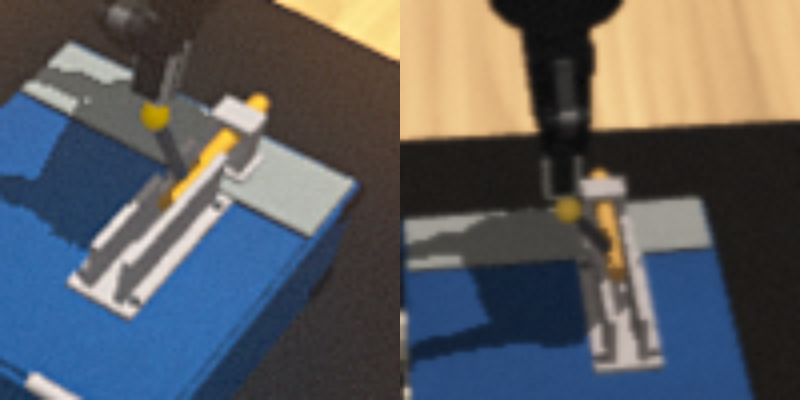

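The shut tips sit right above the knob (b10: knob at (155,115) and (568,210)). Pressing down along the arc.

Emit:
arm_command(
  targets=[
    {"dp": [0.004, 0, -0.003], "turn": [0, 0, 0], "grip": -1},
    {"dp": [0.004, 0, -0.004], "turn": [0, 0, 0], "grip": -1},
    {"dp": [0.004, 0, -0.004], "turn": [0, 0, 0], "grip": -1},
    {"dp": [0.004, 0, -0.003], "turn": [0, 0, 0], "grip": -1},
    {"dp": [0, 0, 0], "turn": [0, 0, 0], "grip": -1},
  ],
)

```text
clock: 10.75
position: [0.5617, 0.224, 0.3201]
ee_rot: [0.706, -0.016, 0.708, 0.015]
contact_force: [-1.9, 0.2, 3.1]
width: -0.0001
```

Emit:
arm_command(
  targets=[
    {"dp": [0.004, 0, -0.002], "turn": [0, 0, 0], "grip": -1},
    {"dp": [0.004, 0, -0.001], "turn": [0, 0, 0], "grip": -1},
    {"dp": [0.003, 0, -0.001], "turn": [0, 0, 0], "grip": -1},
    {"dp": [0, 0, 0], "turn": [0, 0, 0], "grip": -1},
  ],
)

```text
clock: 11.15
position: [0.5579, 0.2239, 0.3089]
ee_rot: [0.706, -0.016, 0.708, 0.015]
contact_force: [-0.2, -0.3, 1.9]
width: -0.0002
```

Run:
```python
from h import *
i1,c1=snap("scene",'s11.png');i2,c2=snap("side",'d11.png')
s=manip.get_state();print(s['position'],s['clock'],s['width'],s['contact_force'])
cv2.imwrite('pics/b11.png',np.hstack([cv2.resize(i1[90:190,300:400,::-1],(400,400)),cv2.resize(i2[80:180,210:310,::-1],(400,400))]))
```

```text
[0.55976714 0.22409581 0.30963942] 11.25 -1.2501511070148467e-05 [-0.34514864 -0.56267728 -0.33058726]
```

View pics/b11.png

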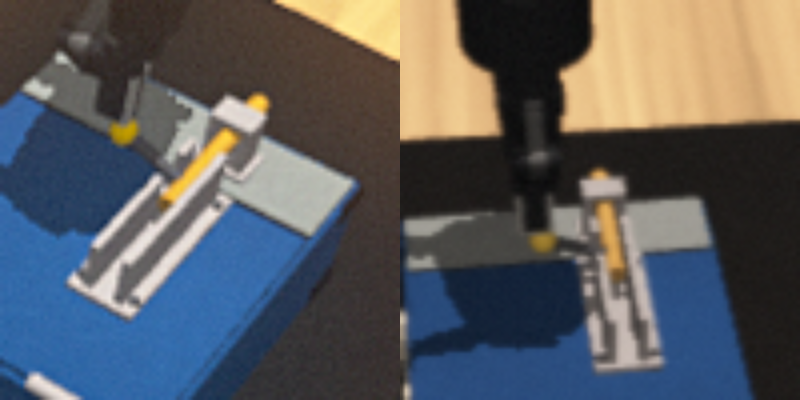

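The handle is following and is nearly flat. On down to the stop.

Emit:
arm_command(
  targets=[
    {"dp": [0.002, 0, 0], "turn": [0, 0, 0], "grip": -1},
    {"dp": [0.002, 0, 0], "turn": [0, 0, 0], "grip": -1},
    {"dp": [0, 0, 0], "turn": [0, 0, 0], "grip": -1},
  ],
)

```text
clock: 11.55
position: [0.5595, 0.224, 0.3054]
ee_rot: [0.707, -0.015, 0.707, 0.015]
contact_force: [0.1, -0.4, -0.0]
width: -0.0003
```

Emit:
arm_command(
  targets=[
    {"dp": [0.001, 0, 0], "turn": [0, 0, 0], "grip": -1},
    {"dp": [0.001, 0, 0], "turn": [0, 0, 0], "grip": -1},
    {"dp": [0, 0, 0], "turn": [0, 0, 0], "grip": -1},
  ],
)

```text
clock: 11.85
position: [0.5594, 0.224, 0.3048]
ee_rot: [0.707, -0.015, 0.706, 0.016]
contact_force: [-2.2, -0.2, 5.1]
width: -0.0
```

Emit:
arm_command(
  targets=[
    {"dp": [0.001, 0, 0], "turn": [0, 0, 0], "grip": -1},
    {"dp": [0, 0, 0], "turn": [0, 0, 0], "grip": -1},
  ],
)

```text
clock: 12.05
position: [0.5593, 0.224, 0.3045]
ee_rot: [0.708, -0.015, 0.706, 0.016]
contact_force: [-3.2, 0.0, 8.6]
width: -0.0
```

The stop was met at tip height 0.132, exactly as expected (34 + 8 mm above the lid). One more small press, then lift clear and check.

Emit:
arm_command(
  targets=[
    {"dp": [0.001, 0, 0], "turn": [0, 0, 0], "grip": -1},
    {"dp": [0, 0, 0], "turn": [0, 0, 0], "grip": -1},
    {"dp": [-0.015, 0, 0], "turn": [0, 0, 0], "grip": -1},
    {"dp": [-0.04, 0, 0], "turn": [0, 0, 0], "grip": -1},
    {"dp": [0, 0, -0.045], "turn": [0, 0, 0], "grip": -1},
    {"dp": [0, 0, -0.045], "turn": [0, 0, 0], "grip": -1},
    {"dp": [0, 0, 0], "turn": [0, 0, 0], "grip": -1},
    {"dp": [0, 0, 0], "turn": [0, 0, 0], "grip": -1},
  ],
)

```text
clock: 12.85
position: [0.4685, 0.22, 0.357]
ee_rot: [0.707, -0.016, 0.706, 0.016]
contact_force: [-0.2, 0.3, 0.9]
width: 0.0
```

Run:
```python
from h import *
i1,c1=snap("scene",'s12.png');i2,c2=snap("side",'d12.png');i3,c3=snap("wrist",'w12.png')
s=manip.get_state();print(s['position'],s['clock'],s['width'],s['contact_force'])
a=[y for y in yellow(i1) if 320<y[0][0]<400 and 90<y[0][1]<160];b=[y for y in yellow(i2) if 200<y[0][0]<320 and 90<y[0][1]<200];print(a,b)
print('red',[y[0] for y in yellow(i1) if 150<y[0][0]<170 and 245<y[0][1]<260],[y[0] for y in yellow(i2) if 230<y[0][0]<260 and 270<y[0][1]<310])
X,e=tri([(c1,*a[0][0]),(c2,*b[0][0])]);print(X,np.round(e,2),'above lid',X[2]-.09,np.arccos(np.clip((X[2]-.112)/.045,-1,1)))
cv2.imwrite('pics/b12.png',np.hstack([cv2.resize(i1[90:190,300:400,::-1],(400,400)),cv2.resize(i2[80:180,210:310,::-1],(400,400))]))
```

```text
[0.47051519 0.22014328 0.35689122] 13.0 -0.00026320004212853493 [ 0.14419191 -0.12886812  0.61508381]
[([330.0, 123.0], [327, 120, 7, 7, 37]), ([349.7, 130.7], [342, 123, 16, 17, 60])] [([245.1, 140.5], [242, 138, 7, 6, 29])]
red [[160.0, 254.7]] [[243.9, 292.9]]
[0.56292559 0.22308918 0.1247122 ] [[ 0.01 -0.13]
 [ 0.05  0.11]] above lid 0.03471219593200933 1.2844041022037007
```

View pics/b12.png

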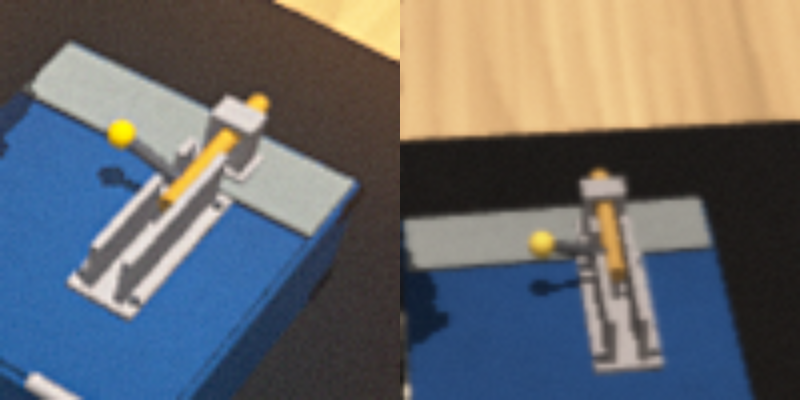

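View pics/w12.png

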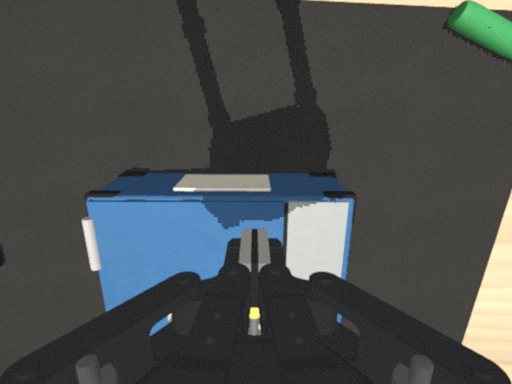

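The handle reads 1.28 rad by vision, with the knob 34.7 mm above the lid against a nominal 34. Red is unchanged. One more check that the bolt is still fully across: compare the rod tip beyond the keeper with frame 6, when it was held against the stop at 13 N.

Run:
```python
import cv2,numpy as np
from h import *
b=np.array([-np.sin(.035),np.cos(.035),0])
for n,(x0,y0,w,h) in(('s',(358,108,14,14)),('d',(354-0,0,1,1))):
    if n=='d': x0,y0,w,h=252,118,16,10
    P=np.array([.603,.29,.112]); c={k:np.array(v) for k,v in manip.calibration('scene' if n=='s' else 'side').items()}
    print('px per mm',(np.array(proj(c,P+.001*b))-proj(c,P)))
    ref=cv2.cvtColor(cv2.imread(f'pics/{n}6.png'),cv2.COLOR_BGR2GRAY)[y0:y0+h,x0:x0+w].astype(np.float32)
    for f in('8','10','11','12'):
        im=cv2.cvtColor(cv2.imread(f'pics/{n}{f}.png'),cv2.COLOR_BGR2GRAY)[y0:y0+h,x0:x0+w].astype(np.float32)
        H=cv2.cvtColor(cv2.imread(f'pics/{n}{f}.png'),cv2.COLOR_BGR2HSV)[y0:y0+h,x0:x0+w]
        m=cv2.moments(cv2.inRange(H,(10,90,60),(30,255,255)),True)
        print(n,f,'mean diff',np.abs(im-ref).mean().round(2),'orange n',m['m00'],'c',round(m['m10']/max(m['m00'],1),2),round(m['m01']/max(m['m00'],1),2))
    H=cv2.cvtColor(cv2.imread(f'pics/{n}6.png'),cv2.COLOR_BGR2HSV)[y0:y0+h,x0:x0+w];m=cv2.moments(cv2.inRange(H,(10,90,60),(30,255,255)),True);print('ref',m['m00'],m['m10']/max(m['m00'],1),m['m01']/max(m['m00'],1))
```

```text
px per mm [ 0.22215211 -0.24287327]
s 8 mean diff 3.26 orange n 26.0 c 6.54 6.85
s 10 mean diff 2.4 orange n 26.0 c 6.5 6.85
s 11 mean diff 2.71 orange n 26.0 c 6.58 6.88
s 12 mean diff 3.98 orange n 31.0 c 7.1 6.0
ref 25.0 6.2 6.76
px per mm [-0.04095968 -0.23091151]
d 8 mean diff 10.7 orange n 14.0 c 7.5 5.0
d 10 mean diff 12.48 orange n 15.0 c 7.33 5.07
d 11 mean diff 10.29 orange n 14.0 c 7.5 5.0
d 12 mean diff 11.08 orange n 14.0 c 7.5 5.0
ref 15.0 7.333333333333333 5.066666666666666
```

Run:
```python
from rig import manip
s=manip.get_state();print(s['clock'],s['contact_force'],abs(s['qd']).max());print(manip.sign_off())
```

```text
13.0 [ 0.14419191 -0.12886812  0.61508381] 0.00783991267606133
the job is handed in; nothing more can be done
None
```

The blue case is bolted: its bolt is fully across in the keeper and its handle is turned down into the notch. I handed it in at 13.0 s with the gripper well clear of everything. No verdict was reported.

**What I did**
- I gripped the blue knob and slid the bolt until it hit its stop, with the force rising to 13 N.
- I began turning the handle in the grip, but the ball slipped out of the pads at about 0.6 rad.
- I backed off, pushed the bolt against its stop again with the shut fingers (about 10 N), and then pressed the handle down from above. It met the stop with the fingertips at the expected height of 0.132 m.

**Last checks**
- **Handle:** the cameras put the knob 34.7 mm above the lid (34 nominal) and the angle at about 1.28 rad (1.3 nominal). That fits with reaching the stop.
- **Bolt:** in both fixed views the end of the bolt is within about 1 px (4 mm or less) of where it was when held against the stop. The fixed-camera estimate of the slide (52–53 mm) came out 2–3 mm below the wrist-camera and arm-travel estimates (about 55 mm). I put that down to the images' resolution, because the push onto the stop was felt twice.
- **Red case:** its knob has not moved in either view.

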